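# Load the wire-spool spindle

### The arm

A 6-joint arm with a two-finger parallel gripper is mounted at the origin on a cart in front of the work surface, level with it; the furniture and walls round the work are solid. World frame = base frame: x ahead of the robot, y to its left, z up, the work surface at z = 0. Lengths are in m, angles in rad, forces in N, time in s.
With the tool pointing down it reaches from about 0.4 to 0.825 m from the base axis. Payload 7 kg.
Tool frame: the origin (TCP) lies on the front face of the gripper's body, between the roots of the fingers; the fingertips stand 66 mm ahead of it and the grasp point (between the pads) lies 47 mm ahead of it; z points along the fingers, y is the line along which they close (so a half turn about z gives the same grasp; the last joint's range is limited). The gripper opens to 88 mm and grips with 3 to 60 N. Pads are 19 mm wide; open, the fingers measure 130 mm over their backs; the gripper's body (78 mm by 193 mm) begins 47 mm behind the grasp point.
Start: joints at [1.532, 0.359, 0.012, 0, -1.224, -0.288], TCP at [0.217, 0.639, 0.292] pointing down, gripper open.
Joint ranges: [-3.07, 3.07], [-1.43, 2.12], [-1.02, 1.25], [-3.03, 1.67], [-3.05, -0], [-3.03, 3.03]. Speed limits (rad/s): [2.39, 2.39, 3.01, 3.14, 3.14, 3.14].

### API

Orientations are given as [roll, pitch, yaw] about the fixed x, y, z axes, in that order (R = Rz(yaw) Ry(pitch) Rx(roll)).
In Python, from station import arm gives the robot as it stands. The module is installed in compiled form; this text tells all that it offers.
- The arm moves only by the tool move_arm, never from a script. Its argument "increments" is a list of rows, each an object of numbers: "jaw": the gripper command: -1 is shut, 1 is fully open, values between are in proportion; "dx", "dy", "dz": the shift along the tool's x, y, z in m; "twist": the turn about the tool's z in rad. A call has 1 to 12 rows; each row shifts and turns the commanded pose from where the row before left it, along the tool's axes as they then stand; what a row does not reach is not made up. A row lasts 1/12 s, in which the tool goes at most 41.7 mm and 7.16 degrees, less where a joint would pass 70% of its speed; a pose out of reach is approached as far as the arm can. A call is refused whole if a number of a shift passes 0.0417 or a number of a turn 0.125, either way. A call with a gripper value outside its range is refused whole. The fingers move at their own pace and stop on an object; "force" is the grip in N (left out, the last holds). Time passes only in rows, so rows that do not move let the fingers close. It gives the time, the measured TCP pose, the force, the opening and the grip force at its end, in the units of the state.
- arm.get_state(): the state, without advancing time (a new reading comes with each control period).
- arm.grab_frame(name): name is "side" or "top" or "wrist"; returns the picture (384x512x3 uint8, blue, green, red); there is no depth.
- arm.camera_info(name): a dict with "K" (3x3 intrinsics, pixels), "extrinsics" (4x4, takes a point from camera to world coordinates). Camera axes: x right, y down, z forward; pixel columns grow to the right and rows downward; lengths in m; the calibration is good to about 2 mm. A picture is of the moment at which its call begins: read the wrist's pose just before it. camera_info takes no time and is no camera call; for the wrist camera it gives the pose at the moment of the call.
- arm.job_done(): hands the job in; it is judged then, once.
Trained networks look in the newest picture that a camera, given by its name, has taken for a name from the list of things; names that differ only in an ending like _2 or _b are one class to them, and where a whole thing is asked for, a point or a joint stands for the part that bears it (a point fixed in the world has none). Each returns a list of dicts, best first, with "score" (0 to 1); they miss things now and then, are a little off and sometimes report something else, mostly with a low value. They report only what shows in the picture. A call takes as long as a camera call. They do not tell look-alikes from the thing itself.
- arm.find_in(camera, name): "position" ([x, y, z] in m, in world coordinates, good to about 4 mm: the middle of the surface that is visible of it).
- arm.silhouettes(camera, name): "pixels" (384x512 bool, what is visible of it).
- arm.pinpoint(camera, name): "position" ([x, y, z] in m, in world coordinates, good to about 4 mm: a listed point, or the origin of a listed thing).
The state is a dict: "t": time; "q": joint angles; "qd": joint speeds; "joint_efforts": joint torques, N m; "eef_pos": TCP position; "ee_rot": TCP orientation; "force": force on the tool from outside, world axes, zero at the start; "moment": the same for the moment, N m; "width": finger opening in m; "gripper_force": force on a finger pad.
Only numpy, scipy, OpenCV 4.12 (cv2) and the standard library are available. Lean on these libraries where they do the work, as an engineer would, in place of code of your own. Each camera call takes 0.05 s, during which the arm holds its last target. There are 200 camera calls.

### The job

Load the wire-feed spindle beside the bonder: take the thin plain spacer ring from the rod cradle, thread it onto the horizontal spindle and push it past the two spring balls until it sits flat against the shoulder, then thread the wide flanged spool and push it past the balls too, fully home against the spacer. Push firmly enough to pass the balls but do not ram the stand, and leave the small things standing around undisturbed.

Things in the scene. Friction and masses are not known exactly. Their poses are not given: they have to be found in the camera images.
- stand: Aluminium stand fixed to the table, with a horizontal steel spindle 75 mm above the table. Upright plate 60 mm wide, 108 mm high, 10 mm behind the shoulder's face; base plate 96 mm wide, 10 mm high, reaching 13 mm in front of that face. Origin on the table under the shoulder's face; the spindle points along the stand's -x.
- seat (a point): Centre of the shoulder's face (44 mm diameter) on the spindle's axis; axes as the stand's. A home spacer has its centre at x = -8 mm here, a home spool in front of it at x = -28 mm.
- spindle_tip (a point): Free end of the spindle, on its axis. Spindle: 16 mm diameter, 86 mm long from the shoulder, last 8 mm tapered to 9 mm. Two spring balls stick out 3.5 mm from its sides (+y, -y), 45 mm from the shoulder; a ring needs a push of several N, even on both sides and at spindle height (else it cocks), to pass them. Fingers beside the spindle need 13 mm from its axis to clear the balls.
- cradle: Rack with two steel rods (8 mm thick, 36 mm apart, centres 16 mm above the table) between low end plates (28 mm high), 170x66 mm, fixed to the table. Origin at the centre of its underside; rods along its x. The rings stand about 80 mm apart, either one nearer the robot.
- spacer: Plain steel ring: outer diameter 60, bore 19, thickness 16 mm. It stands upright on its rim across the cradle's two rods. Origin at its centre; its x axis is the bore's axis (the ring is the same both ways round).
- spool: Bare aluminium wire spool: two flanges of 60 mm diameter, 4 mm thick, on a 46 mm barrel; 24 mm wide overall, bore 19 mm. It stands upright on its rim across the cradle's two rods. Origin at its centre; its x axis is the bore's axis (the ring is the same both ways round).
- vial: Bystander: small vial with a white cap, 25 mm across, 47 mm high; origin at its foot
- weight: Bystander: brass check weight, 18 mm across, 31 mm high; origin at its foot
- loupe: Bystander: black eye loupe, 38 mm across, 35 mm high; origin at its foot
- chip_box: Bystander: small white lidded box, 59x54x16 mm; origin at its foot
There are look-alikes about, which are no part of the job. Leave any green or orange look-alike of the spacer alone.

How it is judged:
By the outcome, as a careful person would: the job done as asked, in the order asked, and still so for the second after the job is handed in, with the robot touching nothing.
It also fails if it takes over 72 s, if anything falls off the work surface, if the arm or the gripper's body presses on something with over 40 N, if the wrist force passes 120 N, or if a joint passes its speed limit or range.

## Working session

There is one attempt and no reset: what is moved stays moved. The work goes in short steps, Python scripts to look and compute and a tool call to move; the robot and the scene stay as the last step left them, time stands still between calls to the robot, and variables do not carry over. Pictures are saved under pics/ and viewed, at most 10 in all, crops included, and the job is handed in when it is done.

Besides the shell and the picture viewer there is one more tool, called after ">>>" as a command line: name --argument value ..., lists and objects as JSON in quotes. move_arm: Moves the arm, as the interface text tells. Its arguments: {"type":"object","properties":{"increments":{"type":"array"},"force":{"type":"number"}},"required":["increments"]}

```bash
mkdir -p pics; ls
cat > h.py <<'E'
from station import arm
import numpy as np, cv2
from scipy.spatial.transform import Rotation as R
np.set_printoptions(precision=4,suppress=True)
def st():
    s=arm.get_state(); print({k:np.round(s[k],4) for k in ("t","q","eef_pos","ee_rot","force","width","gripper_force")}); return s
def proj(cam,p):
    c=arm.camera_info(cam); T=np.linalg.inv(c["extrinsics"]); q=T[:3,:3]@np.array(p)+T[:3,3]; u=c["K"]@q; return u[:2]/u[2]
def ray(cam,uv,z):
    c=arm.camera_info(cam); E=np.array(c["extrinsics"]); d=E[:3,:3]@np.linalg.solve(c["K"],[uv[0],uv[1],1]); o=E[:3,3]; return o+d*(z-o[2])/d[2]
E
python3 - <<'E'
from h import *
st()
ims=[]
for c in("top","side"):
    im=arm.grab_frame(c); ims.append(im); cv2.imwrite(f"pics/{c}0.png",im)
    print(c,arm.camera_info(c)["extrinsics"])
    for n in("stand","seat","spindle_tip","cradle","spacer","spool","vial","weight","loupe","chip_box"):
        print(n,[(np.round(d["position"],3).tolist(),round(d["score"],2)) for d in arm.pinpoint(c,n)][:4])
E
```

```text
pics
{'t': np.float64(0.0), 'q': array([ 1.5321,  0.3594,  0.0111, -0.0003, -1.2241, -0.2881]), 'eef_pos': array([0.2166, 0.6389, 0.2912]), 'ee_rot': array([ 3.1399, -0.0002, -0.3269]), 'force': array([ 0.3461,  0.5108, -0.0139]), 'width': np.float64(0.0875), 'gripper_force': np.float64(0.0)}
top [[ 0.0266 -0.997   0.073   0.438 ]
 [-0.9996 -0.026   0.0085  0.0071]
 [-0.0066 -0.0732 -0.9973  1.3457]
 [ 0.      0.      0.      1.    ]]
stand [([0.643, -0.097, 0.002], 0.74)]
seat [([0.636, -0.098, 0.075], 0.61)]
spindle_tip [([0.554, -0.106, 0.078], 0.61)]
cradle [([0.474, 0.234, -0.001], 0.96)]
spacer [([0.516, 0.246, 0.045], 0.67), ([0.496, 0.355, 0.03], 0.51), ([0.463, 0.126, 0.032], 0.5)]
spool [([0.43, 0.235, 0.045], 0.49)]
vial [([0.695, 0.02, -0.0], 0.61)]
weight [([0.416, -0.304, 0.002], 0.41)]
loupe [([0.639, -0.097, 0.076], 0.63), ([0.53, -0.352, 0.001], 0.62), ([0.416, -0.304, -0.004], 0.17)]
chip_box [([0.385, -0.034, 0.004], 0.81)]
side [[ 0.8497 -0.2593  0.459  -0.0521]
 [-0.5272 -0.4148  0.7416 -0.9603]
 [-0.0018 -0.8722 -0.4892  0.7321]
 [ 0.      0.      0.      1.    ]]
stand [([0.636, -0.1, -0.001], 0.86)]
seat [([0.641, -0.098, 0.078], 0.67)]
spindle_tip [([0.557, -0.112, 0.075], 0.89)]
cradle [([0.478, 0.236, 0.002], 0.96)]
spacer [([0.517, 0.24, 0.045], 0.75), ([0.46, 0.124, 0.032], 0.58), ([0.5, 0.357, 0.028], 0.55)]
spool [([0.555, -0.114, 0.075], 0.61), ([0.436, 0.228, 0.042], 0.54)]
vial [([0.7, 0.022, -0.004], 0.59)]
weight [([0.415, -0.306, -0.0], 0.48)]
loupe [([0.527, -0.351, 0.002], 0.84)]
chip_box [([0.388, -0.034, 0.002], 0.85)]
```

```bash
python3 -c "
import cv2
for c in('top','side'):
    im=cv2.imread(f'pics/{c}0.png'); cv2.imwrite(f'pics/{c}0b.png',cv2.resize(im,(780,585),interpolation=cv2.INTER_CUBIC))"
```

```text
(no output)
```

View pics/top0b.png

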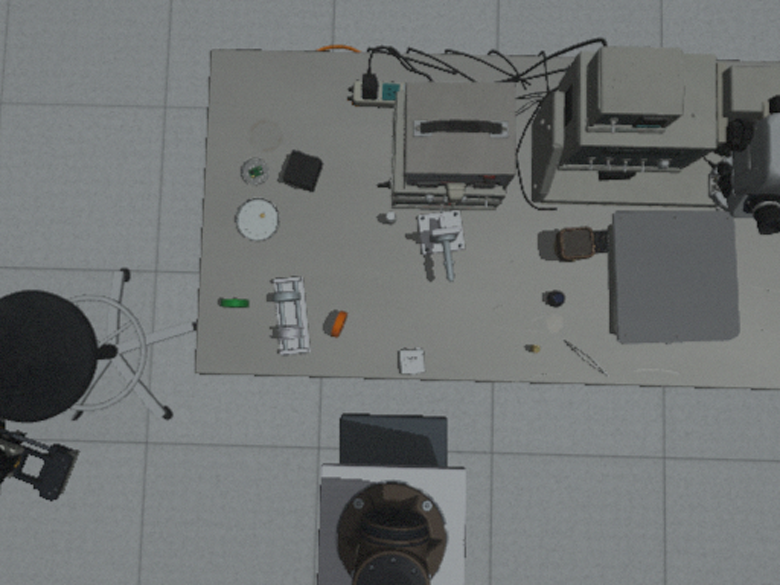

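View pics/side0b.png

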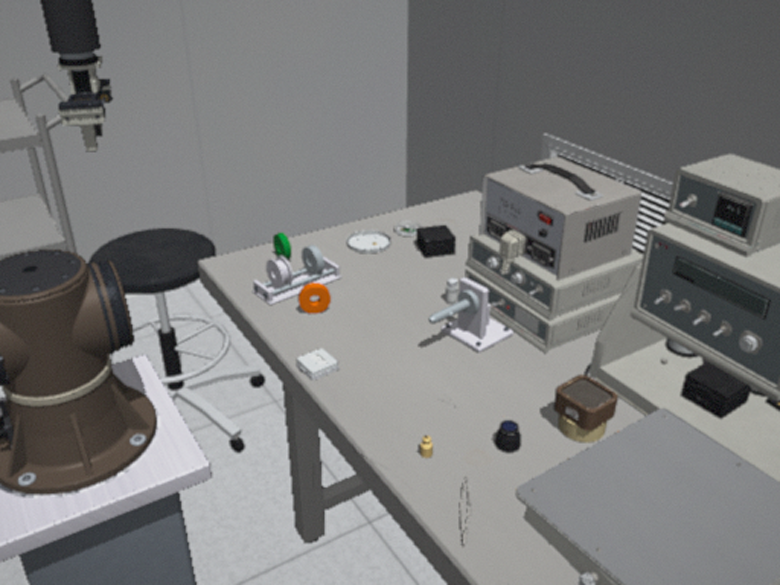

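The top view shows the cradle at pixel (290,315) with two silver rings. The green (235,302) and orange (338,322) look-alikes lie on either side of it, and the spindle is at (447,255). In the side view the near ring (277,268) looks like the spool and the far ring (312,258) like the spacer. I'll go above the cradle and check.

>>> move_arm --increments '[{"jaw": 1, "dx": 0.031, "dy": 0.025}, {"jaw": 1, "dx": 0.031, "dy": 0.025}, {"jaw": 1, "dx": 0.031, "dy": 0.025}, {"jaw": 1, "dx": 0.031, "dy": 0.025}, {"jaw": 1, "dx": 0.031, "dy": 0.025}, {"jaw": 1, "dx": 0.031, "dy": 0.025}, {"jaw": 1, "dx": 0.031, "dy": 0.025}, {"jaw": 1, "dx": 0.031, "dy": 0.025}, {"jaw": 1, "dx": 0.031, "dy": 0.025}, {"jaw": 1, "dx": 0.031, "dy": 0.025}, {"jaw": 1, "dx": 0.031, "dy": 0.025}, {"jaw": 1, "dx": 0.031, "dy": 0.025}]'

```text
$.increments[0]: bad value
```

>>> move_arm --increments '[{"twist": -0.11}, {"twist": -0.11}, {"twist": -0.11}, {"twist": -0.11}, {}]'

```text
$.increments[0]: bad value
```

Run:
```python
from h import *
st()
im=arm.grab_frame("wrist"); cv2.imwrite("pics/w1.png",im)
E_=np.array(arm.camera_info("wrist")["extrinsics"]); print(E_)
for n in("cradle","spacer","spool"):
    print(n,[(np.round(d["position"],4).tolist(),round(d["score"],2)) for d in arm.pinpoint("wrist",n)][:4])
```

```text
{'t': np.float64(1.1), 'q': array([ 1.5321,  0.3586,  0.0119, -0.    , -1.2241, -0.2881]), 'eef_pos': array([0.2167, 0.6393, 0.2922]), 'ee_rot': array([-3.1416,  0.    , -0.3268]), 'force': array([-0.461 , -0.3737, -0.5895]), 'width': np.float64(0.0876), 'gripper_force': np.float64(0.0)}
[[-0.3209 -0.9035 -0.2841  0.2932]
 [-0.9471  0.3058  0.0973  0.6129]
 [-0.001   0.3003 -0.9538  0.3841]
 [ 0.      0.      0.      1.    ]]
cradle []
spacer []
spool []
```

View pics/w1.png

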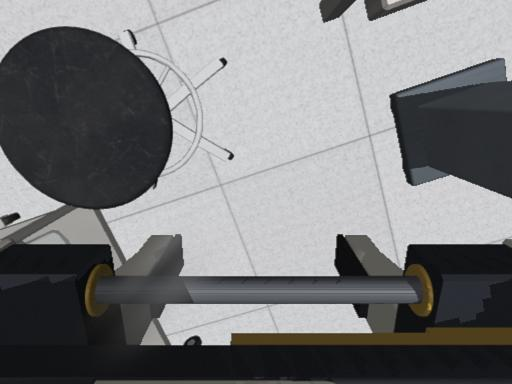

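The wrist view shows only the stool and floor, with the fingers at rows 235–340. The arm hasn't moved, because rows apparently need every field.

>>> move_arm --increments '[{"jaw": 1, "dx": 0.031, "dy": 0.025, "dz": 0, "twist": 0}, {"jaw": 1, "dx": 0.031, "dy": 0.025, "dz": 0, "twist": 0}, {"jaw": 1, "dx": 0.031, "dy": 0.025, "dz": 0, "twist": 0}, {"jaw": 1, "dx": 0.031, "dy": 0.025, "dz": 0, "twist": 0}, {"jaw": 1, "dx": 0.031, "dy": 0.025, "dz": 0, "twist": 0}, {"jaw": 1, "dx": 0.031, "dy": 0.025, "dz": 0, "twist": 0}, {"jaw": 1, "dx": 0.031, "dy": 0.025, "dz": 0, "twist": 0}, {"jaw": 1, "dx": 0.031, "dy": 0.025, "dz": 0, "twist": 0}, {"jaw": 1, "dx": 0.031, "dy": 0.025, "dz": 0, "twist": 0}, {"jaw": 1, "dx": 0.031, "dy": 0.025, "dz": 0, "twist": 0}, {"jaw": 1, "dx": 0.031, "dy": 0.025, "dz": 0, "twist": 0}, {"jaw": 1, "dx": 0.031, "dy": 0.025, "dz": 0, "twist": 0}]' --force 50

```text
t: 2.3
eef_pos: [0.4733, 0.2339, 0.2926]
ee_rot: [-3.141, -0.0, -0.326]
force: [0.5, 0.5, -0.7]
width: 0.0877
gripper_force: 0.0
```

>>> move_arm --increments '[{"jaw": 1, "dx": 0, "dy": 0, "dz": 0, "twist": -0.11}, {"jaw": 1, "dx": 0, "dy": 0, "dz": 0, "twist": -0.11}, {"jaw": 1, "dx": 0, "dy": 0, "dz": 0, "twist": -0.11}, {"jaw": 1, "dx": 0, "dy": 0, "dz": 0, "twist": -0.11}, {"jaw": 1, "dx": 0, "dy": 0, "dz": 0, "twist": 0}]'

```text
t: 2.72
eef_pos: [0.4728, 0.2355, 0.2923]
ee_rot: [-3.141, -0.0, 0.118]
force: [-0.3, 0.2, -0.1]
width: 0.0877
gripper_force: 0.0
```

Run:
```python
from h import *
st()
im=arm.grab_frame("wrist"); cv2.imwrite("pics/w1.png",im)
E_=np.array(arm.camera_info("wrist")["extrinsics"]); print(E_)
for n in("cradle","spacer","spool"):
    print(n,[(np.round(d["position"],4).tolist(),round(d["score"],2)) for d in arm.pinpoint("wrist",n)][:4])
```

```text
{'t': np.float64(2.7167), 'q': array([ 0.8337,  0.1165, -0.3096, -0.    , -1.1445,  0.8548]), 'eef_pos': array([0.4728, 0.2355, 0.2923]), 'ee_rot': array([-3.1414, -0.0002,  0.1177]), 'force': array([-0.2856,  0.1717, -0.0845]), 'width': np.float64(0.0877), 'gripper_force': np.float64(0.0)}
[[ 0.1111 -0.9481 -0.298   0.553 ]
 [-0.9938 -0.1063 -0.0324  0.2446]
 [-0.0009  0.2997 -0.954   0.3842]
 [ 0.      0.      0.      1.    ]]
cradle [([0.4754, 0.2349, -0.0007], 0.93)]
spacer [([0.5088, 0.2424, 0.0478], 0.9), ([0.4971, 0.3548, 0.0299], 0.85), ([0.4574, 0.128, 0.0261], 0.68), ([0.3839, -0.0311, 0.0008], 0.63)]
spool [([0.4365, 0.2296, 0.0424], 0.93)]
```

View pics/w1.png

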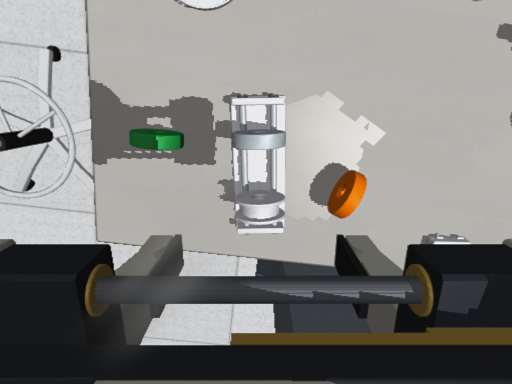

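The near ring (260,205) is the flanged spool and the far plain ring (259,138) is the spacer. Green is at (156,138) and orange at (347,193), both clear of the fingers. Next I'll refine positions with a silhouette fit.

```bash
cat >> h.py <<'E'
from scipy.optimize import minimize
def cyl(p,w,r,z,n=48):
    x,y,yaw=p; a=np.linspace(0,2*np.pi,n,endpoint=False); ax=np.array([np.cos(yaw),np.sin(yaw),0]); l=np.array([-np.sin(yaw),np.cos(yaw),0])
    return np.vstack([np.array([x,y,z])+s*w/2*ax+r*np.outer(np.cos(a),l)+r*np.outer(np.sin(a),[0,0,1]) for s in(-1,1)])
def hull(ci,P,S=8):
    T=np.linalg.inv(ci["extrinsics"]); q=P@T[:3,:3].T+T[:3,3]; u=q@np.array(ci["K"]).T; u=u[:,:2]/u[:,2:]
    m=np.zeros((384*S,512*S),np.uint8)
    h=cv2.convexHull(((u+.5)*S).astype(np.int32)); cv2.fillPoly(m,[h],255)
    return cv2.resize(m,(512,384),interpolation=cv2.INTER_AREA)/255.
def fit(cams,name,p0,w,r,z):
    obs=[]
    for c in cams:
        T=arm.camera_info(c); c0=proj(c,[p0[0],p0[1],z])
        best=min(arm.silhouettes(c,name),key=lambda d:np.linalg.norm(np.argwhere(d["pixels"]).mean(0)[::-1]-c0))
        obs.append((T,best["pixels"].astype(float)))
    def cost(p):
        v=0
        for T,o in obs:
            m=hull(T,cyl(p,w,r,z)); v+=1-np.minimum(m,o).sum()/np.maximum(m,o).sum()
        return v/len(obs)
    res=minimize(cost,p0,method="Nelder-Mead",options=dict(initial_simplex=np.array(p0)+np.array([[0,0,0],[.006,0,0],[0,.006,0],[0,0,.1]]),xatol=2e-4,fatol=1e-4,maxiter=120))
    return res.x,res.fun
E
python3 - <<'E'
from h import *
for cams in (["wrist"],["wrist","top","side"]):
    print(cams,fit(cams,"spacer",[.514,.242,.12],.016,.03,.0448),fit(cams,"spool",[.434,.231,.12],.024,.03,.0448))
E
```

```text
['wrist'] (array([0.5137, 0.2413, 0.118 ]), np.float64(0.054248126584889755)) (array([0.4362, 0.2316, 0.1323]), np.float64(0.10704626837542397))
['wrist', 'top', 'side'] (array([0.5138, 0.2409, 0.1126]), np.float64(0.18799533095787366)) (array([0.4359, 0.232 , 0.1645]), np.float64(0.22010743423544096))
```

>>> move_arm --increments '[{"jaw": 1, "dx": 0.0207, "dy": -0.0005, "dz": 0.02, "twist": 0}, {"jaw": 1, "dx": 0.0207, "dy": -0.0005, "dz": 0.02, "twist": 0}, {"jaw": 1, "dx": 0, "dy": 0, "dz": 0.03, "twist": 0}, {"jaw": 1, "dx": 0, "dy": 0, "dz": 0.03, "twist": 0}, {"jaw": 1, "dx": 0, "dy": 0, "dz": 0.03, "twist": 0}, {"jaw": 1, "dx": 0, "dy": 0, "dz": 0, "twist": 0}, {"jaw": 1, "dx": 0, "dy": 0, "dz": 0, "twist": 0}]'

```text
t: 3.9
eef_pos: [0.5133, 0.2409, 0.1613]
ee_rot: [3.139, 0.003, 0.113]
force: [0.3, -0.2, 0.5]
width: 0.0877
gripper_force: 0.0
```

Run:
```python
from h import *
st()
im=arm.grab_frame("wrist"); cv2.imwrite("pics/w2.png",im)
print(fit(["wrist"],"spacer",[.514,.241,.12],.016,.03,.0448))
```

```text
{'t': np.float64(3.9), 'q': array([ 0.7839,  0.3046, -0.3965,  0.0003, -0.8734,  0.8999]), 'eef_pos': array([0.5133, 0.2409, 0.1613]), 'ee_rot': array([3.1391, 0.0027, 0.1132]), 'force': array([ 0.3225, -0.2498,  0.4991]), 'width': np.float64(0.0877), 'gripper_force': np.float64(0.0)}
(array([0.5147, 0.2425, 0.1431]), np.float64(0.065538451794803))
```

View pics/w2.png

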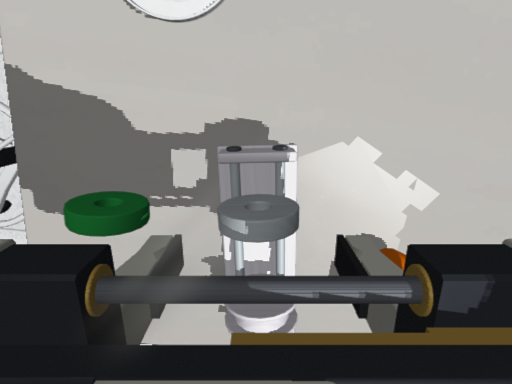

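The spacer (258,218) sits centred between the fingers. Next I'll descend, grip and lift.

>>> move_arm --increments '[{"jaw": 1, "dx": 0.001, "dy": -0.001, "dz": 0.025, "twist": 0}, {"jaw": 1, "dx": 0, "dy": 0, "dz": 0.025, "twist": 0}, {"jaw": 1, "dx": 0, "dy": 0, "dz": 0.0195, "twist": 0}, {"jaw": 1, "dx": 0, "dy": 0, "dz": 0, "twist": 0}, {"jaw": -1, "dx": 0, "dy": 0, "dz": 0, "twist": 0}, {"jaw": -1, "dx": 0, "dy": 0, "dz": 0, "twist": 0}, {"jaw": -1, "dx": 0, "dy": 0, "dz": 0, "twist": 0}, {"jaw": -1, "dx": 0, "dy": 0, "dz": 0, "twist": 0}, {"jaw": -1, "dx": 0, "dy": 0, "dz": 0, "twist": 0}, {"jaw": -1, "dx": 0, "dy": 0, "dz": 0, "twist": 0}]' --force 50

```text
t: 4.83
eef_pos: [0.5149, 0.2413, 0.0941]
ee_rot: [3.14, -0.0, 0.114]
force: [0.7, -7.3, 8.8]
width: 0.0597
gripper_force: 50.0
```

>>> move_arm --increments '[{"jaw": -1, "dx": 0, "dy": 0, "dz": 0, "twist": 0}, {"jaw": -1, "dx": 0, "dy": 0, "dz": 0, "twist": 0}, {"jaw": -1, "dx": 0, "dy": 0, "dz": 0, "twist": 0}]'

```text
t: 5.08
eef_pos: [0.5149, 0.2413, 0.0941]
ee_rot: [3.14, -0.0, 0.113]
force: [0.3, -7.2, 7.9]
width: 0.0592
gripper_force: 50.0
```

>>> move_arm --increments '[{"jaw": -1, "dx": 0, "dy": 0, "dz": -0.015, "twist": 0}, {"jaw": -1, "dx": 0, "dy": 0, "dz": -0.035, "twist": 0}, {"jaw": -1, "dx": 0, "dy": 0, "dz": -0.04, "twist": 0}, {"jaw": -1, "dx": 0, "dy": 0, "dz": -0.03, "twist": 0}, {"jaw": -1, "dx": 0, "dy": 0, "dz": 0, "twist": 0}, {"jaw": -1, "dx": 0, "dy": 0, "dz": 0, "twist": 0}]'

```text
t: 5.58
eef_pos: [0.5153, 0.2432, 0.2155]
ee_rot: [-3.138, -0.004, 0.113]
force: [-0.2, -0.6, -2.8]
width: 0.0595
gripper_force: 50.0
```

>>> move_arm --increments '[{"jaw": -1, "dx": -0.0106, "dy": 0.03, "dz": 0, "twist": 0}, {"jaw": -1, "dx": -0.0106, "dy": 0.039, "dz": 0, "twist": 0}, {"jaw": -1, "dx": -0.0106, "dy": 0.039, "dz": 0, "twist": 0}, {"jaw": -1, "dx": -0.0106, "dy": 0.039, "dz": 0, "twist": 0}, {"jaw": -1, "dx": -0.0106, "dy": 0.039, "dz": 0, "twist": 0}, {"jaw": -1, "dx": -0.0106, "dy": 0.039, "dz": 0, "twist": 0}, {"jaw": -1, "dx": -0.0106, "dy": 0.039, "dz": 0, "twist": 0}, {"jaw": -1, "dx": -0.0106, "dy": 0.039, "dz": 0, "twist": 0}, {"jaw": -1, "dx": -0.0106, "dy": 0.039, "dz": 0, "twist": 0}, {"jaw": -1, "dx": 0, "dy": 0.009, "dz": 0, "twist": 0}, {"jaw": -1, "dx": 0, "dy": 0, "dz": 0, "twist": 0}, {"jaw": -1, "dx": 0, "dy": 0, "dz": 0, "twist": 0}]'

```text
t: 6.58
eef_pos: [0.4588, -0.1176, 0.2119]
ee_rot: [-3.141, 0.002, 0.111]
force: [0.1, -0.5, -0.6]
width: 0.0591
gripper_force: 50.0
```

Run:
```python
from h import *
st()
im=arm.grab_frame("wrist"); cv2.imwrite("pics/w3.png",im)
print(arm.camera_info("wrist")["K"])
for n in("stand","seat","spindle_tip","spacer"):
    print(n,[(np.round(d["position"],4).tolist(),round(d["score"],2)) for d in arm.pinpoint("wrist",n)][:3])
```

```text
{'t': np.float64(6.5833), 'q': array([ 0.1657,  0.0983, -0.5317, -0.0004, -0.9423,  1.5161]), 'eef_pos': array([ 0.4588, -0.1176,  0.2119]), 'ee_rot': array([-3.1413,  0.0015,  0.1108]), 'force': array([ 0.1408, -0.5307, -0.6469]), 'width': np.float64(0.0591), 'gripper_force': np.float64(49.9997)}
[[304.6171   0.     258.6597]
 [  0.     304.6171 196.5493]
 [  0.       0.       1.    ]]
stand [([0.4182, -0.3034, 0.001], 0.36)]
seat []
spindle_tip [([0.5555, -0.1099, 0.0744], 0.66)]
spacer [([0.4535, -0.1163, 0.1647], 0.87)]
```

View pics/w3.png

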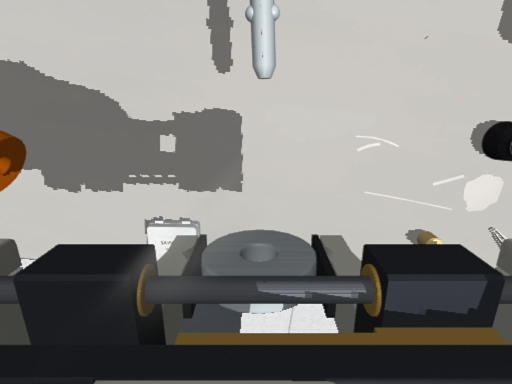

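The spindle shows at top centre, tip at (264,77) and balls near row 12. The spacer hangs level in the grip (259,250). I'll work out the axis from the spindle's edges.

```bash
cat >> h.py <<'E'
def axis(rows,c0=235,c1=295,img="pics/w3.png",cam="wrist",z=.075):
    im=cv2.imread(img).astype(int); out=[]
    for r in rows:
        d=(im[r,:,0]-im[r,:,2]) ; print(r,d[c0:c1:2].tolist()) if r==rows[0] else 0
        m=np.where(d[c0:c1]>6)[0]+c0
        if len(m)>6: out.append((m[0],m[-1],r))
    out=np.array(out); print(out[::4].tolist())
    mid=np.array([ray(cam,((a+b)/2,r),z) for a,b,r in out]); w=np.array([np.linalg.norm(ray(cam,(a-.5,r),z)-ray(cam,(b+.5,r),z)) for a,b,r in out])
    k=np.polyfit(mid[:,0],mid[:,1],1); print("width",np.median(w),"yaw",np.arctan(k[0]),"y at x=.555,.64",np.polyval(k,[.555,.64]),"x range",mid[[0,-1],0])
E
python3 - <<'E'
from h import *
axis(range(24,64)); print(ray("wrist",(264,77.5),.0705), proj("wrist",[.636,-.098,.075]))
E
```

```text
24 [-7, -6, -6, -7, -8, -8, -7, -8, 1, 9, 11, 14, 14, 15, 10, 10, 15, 15, 13, 12, -7, -8, -8, -7, -6, -6, -6, -6, -6, -7]
[[252, 273, 24], [252, 273, 28], [252, 273, 32], [252, 274, 36], [253, 274, 40], [253, 274, 44], [253, 274, 48], [253, 274, 52], [253, 274, 56], [254, 274, 60]]
width 0.014956215338368425 yaw 0.1603295436212301 y at x=.555,.64 [-0.109  -0.0953] x range [0.5889 0.5651]
[ 0.5561 -0.1086  0.0705] [262.6685 -61.5974]
```

>>> move_arm --increments '[{"jaw": -1, "dx": 0, "dy": 0, "dz": 0, "twist": -0.034}, {"jaw": -1, "dx": 0.03, "dy": 0, "dz": 0, "twist": 0}, {"jaw": -1, "dx": 0.03, "dy": 0, "dz": 0, "twist": 0}, {"jaw": -1, "dx": 0, "dy": 0, "dz": 0, "twist": 0}, {"jaw": -1, "dx": 0, "dy": 0, "dz": 0, "twist": 0}, {"jaw": -1, "dx": 0, "dy": 0, "dz": 0, "twist": 0}]'

```text
t: 7.33
eef_pos: [0.5186, -0.1075, 0.2121]
ee_rot: [-3.141, 0.001, 0.148]
force: [-0.7, 0.5, -0.9]
width: 0.0594
gripper_force: 50.0
```

Run:
```python
from h import *
st()
im=arm.grab_frame("wrist"); cv2.imwrite("pics/w4.png",im)
t=proj("wrist",[.556,-.109,.075]); b=proj("wrist",[.597,-.103,.075]); s=proj("wrist",[.637,-.097,.075]); print(t,b,s)
for n in("seat","spindle_tip","spacer"):
    print(n,[(np.round(d["position"],4).tolist(),round(d["score"],2)) for d in arm.pinpoint("wrist",n)][:3])
axis(range(int(s[1])+6,int(t[1])-12),img="pics/w4.png")
```

```text
{'t': np.float64(7.3333), 'q': array([ 0.1661,  0.1901, -0.4183, -0.0003, -0.9637,  1.5532]), 'eef_pos': array([ 0.5186, -0.1075,  0.2121]), 'ee_rot': array([-3.1414,  0.0013,  0.1483]), 'force': array([-0.7341,  0.5445, -0.9001]), 'width': np.float64(0.0594), 'gripper_force': np.float64(49.9999)}
[267.9941 160.7804] [268.6896 103.8388] [269.2363  41.6437]
seat [([0.6398, -0.0982, 0.0733], 0.86)]
spindle_tip [([0.5544, -0.1087, 0.0712], 0.71)]
spacer [([0.5129, -0.1062, 0.1681], 0.88), ([0.4599, 0.1301, 0.0301], 0.79)]
47 [4, 4, 4, 4, 2, 1, 2, 1, 1, 1, 1, 1, 5, 8, 9, 11, 14, 14, 15, 12, 13, 14, 16, 14, 2, 1, 1, 1, 1, 1]
[[261, 282, 47], [261, 282, 51], [261, 282, 55], [261, 282, 59], [261, 282, 63], [261, 283, 67], [262, 281, 71], [261, 281, 75], [261, 281, 79], [261, 281, 83], [261, 281, 87], [261, 281, 91], [261, 281, 95], [261, 281, 99], [259, 283, 103], [256, 286, 107], [257, 285, 111], [261, 281, 115], [261, 280, 119], [262, 280, 123], [262, 276, 127], [261, 278, 131], [261, 276, 135], [262, 274, 139], [261, 279, 143], [262, 275, 147]]
width 0.01490359782982077 yaw 0.12687796285938124 y at x=.555,.64 [-0.1101 -0.0992] x range [0.6343 0.5665]
```

View pics/w4.png

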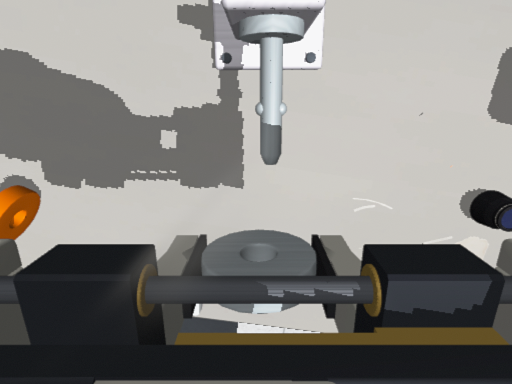

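The spindle lies at column ~271, with balls at row 108, tip at row 162 and shoulder at row 30. The spacer is centred at column 259. I'll refit using the unshaded rows.

Run:
```python
from h import *
axis(list(range(47,69))+list(range(75,100))+list(range(115,120)),img="pics/w4.png")
print("balls",ray("wrist",(271.2,108.5),.075),"tip",ray("wrist",(270.5,163.5),.0705))
# base bolts/edges for yaw: front edge
print("base front L,R",ray("wrist",(216,69),.01),ray("wrist",(322,69),.01))
print("shoulder L,R",ray("wrist",(241,30),.075),ray("wrist",(304,30),.075))
```

```text
47 [4, 4, 4, 4, 2, 1, 2, 1, 1, 1, 1, 1, 5, 8, 9, 11, 14, 14, 15, 12, 13, 14, 16, 14, 2, 1, 1, 1, 1, 1]
[[261, 282, 47], [261, 282, 51], [261, 282, 55], [261, 282, 59], [261, 282, 63], [261, 283, 67], [261, 281, 77], [261, 281, 81], [261, 281, 85], [261, 281, 89], [261, 281, 93], [261, 281, 97], [261, 280, 116]]
width 0.01502181921950987 yaw 0.14458949937979196 y at x=.555,.64 [-0.1112 -0.0988] x range [0.6343 0.5869]
balls [ 0.5943 -0.1058  0.075 ] tip [ 0.5534 -0.112   0.0705]
base front L,R [ 0.6195 -0.0541  0.01  ] [ 0.6334 -0.1481  0.01  ]
shoulder L,R [ 0.6415 -0.0775  0.075 ] [ 0.6478 -0.1195  0.075 ]
```

>>> move_arm --increments '[{"jaw": -1, "dx": 0, "dy": 0.0092, "dz": 0.02, "twist": 0}, {"jaw": -1, "dx": 0, "dy": 0, "dz": 0.03, "twist": 0}, {"jaw": -1, "dx": 0, "dy": 0, "dz": 0.025, "twist": 0}, {"jaw": -1, "dx": 0, "dy": 0, "dz": 0.0128, "twist": 0}, {"jaw": -1, "dx": 0, "dy": 0, "dz": 0, "twist": 0}, {"jaw": -1, "dx": 0, "dy": 0, "dz": 0, "twist": 0}, {"jaw": -1, "dx": 0, "dy": 0, "dz": 0, "twist": 0}]'

```text
t: 8.12
eef_pos: [0.5208, -0.1173, 0.1261]
ee_rot: [3.141, -0.002, 0.148]
force: [0.2, -0.3, -0.9]
width: 0.0591
gripper_force: 50.0
```

Run:
```python
from h import *
s=st()
im=arm.grab_frame("wrist"); cv2.imwrite("pics/w5.png",im)
im2=arm.grab_frame("side"); cv2.imwrite("pics/s5.png",im2)
p=s["eef_pos"]; print(proj("wrist",[p[0],p[1],.105]),proj("wrist",[.556,-.111,.075]),proj("wrist",[.637,-.099,.075]))
for c in("side","wrist"):
  for n in("seat","spindle_tip","spacer"):
    print(c,n,[(np.round(d["position"],4).tolist(),round(d["score"],2)) for d in arm.pinpoint(c,n)][:3])
u=proj("side",p-[0,0,.04]).astype(int); print(u)
crop=im2[u[1]-60:u[1]+50,max(0,u[0]-60):u[0]+90]; crop=cv2.resize(crop,None,fx=3.2,fy=3.2,interpolation=cv2.INTER_CUBIC)
a=np.zeros((384+crop.shape[0]*0,512,3),np.uint8)+im
h=min(384,crop.shape[0]); cw=crop[:384,:288]
cv2.imwrite("pics/c5.png",np.hstack([im,np.pad(cv2.resize(crop,(288,int(crop.shape[0]*288/crop.shape[1]))),((0,384-int(crop.shape[0]*288/crop.shape[1])),(0,0),(0,0)))]))
```

```text
{'t': np.float64(8.1167), 'q': array([ 0.1461,  0.2993, -0.509 ,  0.0005, -0.7609,  1.5719]), 'eef_pos': array([ 0.5208, -0.1173,  0.1261]), 'ee_rot': array([ 3.1412, -0.0017,  0.1476]), 'force': array([ 0.1974, -0.2558, -0.8501]), 'width': np.float64(0.0591), 'gripper_force': np.float64(49.9997)}
[259.1043 296.273 ] [256.8388 197.1548] [256.5903   8.2746]
side seat [([0.6455, -0.0959, 0.0745], 0.94)]
side spindle_tip [([0.5553, -0.1153, 0.0749], 0.92)]
side spacer [([0.4591, 0.1275, 0.0257], 0.89), ([0.4972, 0.3575, 0.0279], 0.7), ([0.5207, -0.119, 0.0758], 0.54)]
wrist seat [([0.6414, -0.0993, 0.0752], 0.95)]
wrist spindle_tip [([0.5538, -0.1085, 0.0722], 0.86)]
wrist spacer [([0.5171, -0.1181, 0.0827], 0.65)]
[273 210]
```

View pics/c5.png

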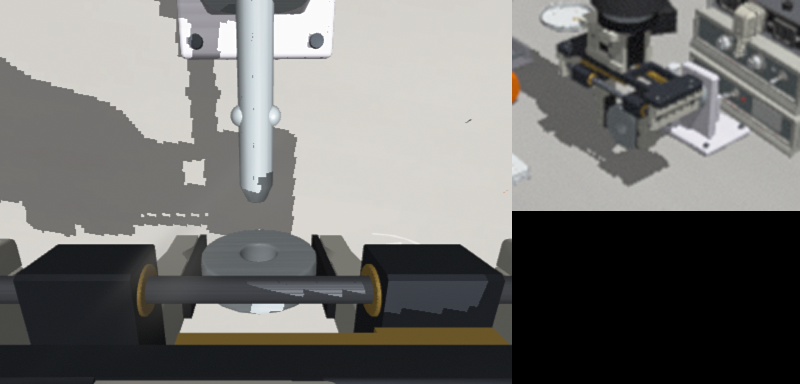

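Spindle tip is at (257,200) and balls at (256,116), while the spacer's middle is at column 259. It's about 1.5 mm off laterally, so I'll correct that and settle.

>>> move_arm --increments '[{"jaw": -1, "dx": 0, "dy": -0.0016, "dz": 0, "twist": 0}, {"jaw": -1, "dx": 0, "dy": 0, "dz": 0, "twist": 0}, {"jaw": -1, "dx": 0, "dy": 0, "dz": 0, "twist": 0}, {"jaw": -1, "dx": 0, "dy": 0, "dz": 0, "twist": 0}, {"jaw": -1, "dx": 0, "dy": 0, "dz": 0, "twist": 0}]'

```text
t: 8.93
eef_pos: [0.5199, -0.1157, 0.1248]
ee_rot: [3.142, 0.0, 0.147]
force: [0.9, -0.3, -1.0]
width: 0.059
gripper_force: 50.0
```

>>> move_arm --increments '[{"jaw": -1, "dx": 0.01, "dy": 0, "dz": 0, "twist": 0}, {"jaw": -1, "dx": 0.01, "dy": 0, "dz": 0, "twist": 0}, {"jaw": -1, "dx": 0.005, "dy": 0, "dz": 0, "twist": 0}, {"jaw": -1, "dx": 0.005, "dy": 0, "dz": 0, "twist": 0}, {"jaw": -1, "dx": 0.005, "dy": 0, "dz": 0, "twist": 0}, {"jaw": -1, "dx": 0.003, "dy": 0, "dz": 0, "twist": 0}, {"jaw": -1, "dx": 0, "dy": 0, "dz": 0, "twist": 0}]'

```text
t: 9.52
eef_pos: [0.5582, -0.1101, 0.1247]
ee_rot: [3.142, 0.0, 0.147]
force: [1.0, 0.1, -0.9]
width: 0.0595
gripper_force: 50.0
```

Run:
```python
from h import *
st(); print(arm.get_state()["moment"])
im=arm.grab_frame("wrist"); im2=arm.grab_frame("side")
c=cv2.resize(im2[180:250,250:350],(288,202),interpolation=cv2.INTER_CUBIC)
cv2.imwrite("pics/c6.png",np.hstack([im,np.pad(c,((0,182),(0,0),(0,0)))]))
```

```text
{'t': np.float64(9.5167), 'q': array([ 0.1492,  0.3506, -0.4313,  0.0001, -0.7889,  1.5689]), 'eef_pos': array([ 0.5582, -0.1101,  0.1247]), 'ee_rot': array([3.1415, 0.    , 0.1474]), 'force': array([ 1.0128,  0.0773, -0.8902]), 'width': np.float64(0.0595), 'gripper_force': np.float64(49.9998)}
[-0.0291 -0.0167 -0.0232]
```

View pics/c6.png

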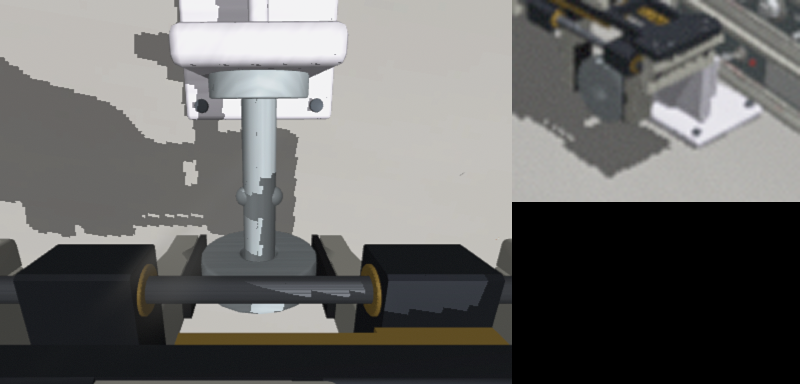

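The spacer is threaded over the tip and centred (spindle column 259, ring 259) with no force. I'll push on through the balls at (259,196).

>>> move_arm --increments '[{"jaw": -1, "dx": 0.008, "dy": 0, "dz": 0, "twist": 0}, {"jaw": -1, "dx": 0.008, "dy": 0, "dz": 0, "twist": 0}, {"jaw": -1, "dx": 0.005, "dy": 0, "dz": 0, "twist": 0}, {"jaw": -1, "dx": 0.004, "dy": 0, "dz": 0, "twist": 0}, {"jaw": -1, "dx": 0.002, "dy": 0, "dz": 0, "twist": 0}, {"jaw": -1, "dx": 0, "dy": 0, "dz": 0, "twist": 0}]' --force 60

```text
t: 10.12
eef_pos: [0.5845, -0.1062, 0.1246]
ee_rot: [-3.142, 0.0, 0.147]
force: [-1.0, -0.4, -0.7]
width: 0.0592
gripper_force: 60.0
```

>>> move_arm --increments '[{"jaw": -1, "dx": 0.002, "dy": 0, "dz": 0, "twist": 0}, {"jaw": -1, "dx": 0.002, "dy": 0, "dz": 0, "twist": 0}, {"jaw": -1, "dx": 0.001, "dy": 0, "dz": 0, "twist": 0}]'

```text
t: 10.37
eef_pos: [0.5864, -0.106, 0.1241]
ee_rot: [-3.141, 0.006, 0.146]
force: [-9.0, -1.9, 2.1]
width: 0.0593
gripper_force: 60.0
```

>>> move_arm --increments '[{"jaw": -1, "dx": 0.002, "dy": 0, "dz": 0, "twist": 0}, {"jaw": -1, "dx": 0.002, "dy": 0, "dz": 0, "twist": 0}, {"jaw": -1, "dx": 0.001, "dy": 0, "dz": 0, "twist": 0}]'

```text
t: 10.62
eef_pos: [0.593, -0.1051, 0.1245]
ee_rot: [-3.141, 0.002, 0.147]
force: [-4.2, -0.7, 0.8]
width: 0.059
gripper_force: 60.0
```

>>> move_arm --increments '[{"jaw": -1, "dx": 0.004, "dy": 0, "dz": 0, "twist": 0}, {"jaw": -1, "dx": 0.005, "dy": 0, "dz": 0, "twist": 0}, {"jaw": -1, "dx": 0.005, "dy": 0, "dz": 0, "twist": 0}, {"jaw": -1, "dx": 0.005, "dy": 0, "dz": 0, "twist": 0}, {"jaw": -1, "dx": 0.005, "dy": 0, "dz": 0, "twist": 0}, {"jaw": -1, "dx": 0.003, "dy": 0, "dz": 0, "twist": 0}, {"jaw": -1, "dx": 0, "dy": 0, "dz": 0, "twist": 0}]'

```text
t: 11.2
eef_pos: [0.6219, -0.1006, 0.1249]
ee_rot: [3.141, -0.001, 0.148]
force: [0.1, 0.8, -0.9]
width: 0.0591
gripper_force: 60.0
```

>>> move_arm --increments '[{"jaw": -1, "dx": 0.003, "dy": 0, "dz": 0, "twist": 0}, {"jaw": -1, "dx": 0.003, "dy": 0, "dz": 0, "twist": 0}, {"jaw": -1, "dx": 0.002, "dy": 0, "dz": 0, "twist": 0}, {"jaw": -1, "dx": 0, "dy": 0, "dz": 0, "twist": 0}]'

```text
t: 11.53
eef_pos: [0.6292, -0.0996, 0.1249]
ee_rot: [3.141, -0.0, 0.147]
force: [-0.2, 0.1, -0.9]
width: 0.0592
gripper_force: 60.0
```

>>> move_arm --increments '[{"jaw": -1, "dx": 0.002, "dy": 0, "dz": 0, "twist": 0}, {"jaw": -1, "dx": 0, "dy": 0, "dz": 0, "twist": 0}]'

```text
t: 11.7
eef_pos: [0.631, -0.0993, 0.1249]
ee_rot: [3.142, -0.0, 0.147]
force: [0.1, 0.1, -1.1]
width: 0.0592
gripper_force: 60.0
```

>>> move_arm --increments '[{"jaw": -1, "dx": 0.0015, "dy": 0, "dz": 0, "twist": 0}, {"jaw": -1, "dx": 0, "dy": 0, "dz": 0, "twist": 0}]'

```text
t: 11.87
eef_pos: [0.6324, -0.0991, 0.1249]
ee_rot: [3.142, -0.0, 0.147]
force: [-0.0, 0.2, 0.1]
width: 0.0591
gripper_force: 60.0
```

>>> move_arm --increments '[{"jaw": -1, "dx": 0.0015, "dy": 0, "dz": 0, "twist": 0}, {"jaw": -1, "dx": 0, "dy": 0, "dz": 0, "twist": 0}]'

```text
t: 12.03
eef_pos: [0.6333, -0.099, 0.1247]
ee_rot: [-3.142, 0.001, 0.147]
force: [-2.6, 0.4, -0.4]
width: 0.0592
gripper_force: 60.0
```

>>> move_arm --increments '[{"jaw": -1, "dx": 0.0015, "dy": 0, "dz": 0, "twist": 0}, {"jaw": -1, "dx": 0, "dy": 0, "dz": 0, "twist": 0}]'

```text
t: 12.2
eef_pos: [0.6335, -0.0989, 0.1244]
ee_rot: [-3.141, 0.004, 0.147]
force: [-5.5, -0.1, 3.0]
width: 0.0591
gripper_force: 60.0
```

Contact with the shoulder came at TCP x ≈ 0.633. I'll press slightly more, then release and back straight up.

>>> move_arm --increments '[{"jaw": -1, "dx": 0.0012, "dy": 0, "dz": 0, "twist": 0}, {"jaw": -1, "dx": 0, "dy": 0, "dz": 0, "twist": 0}, {"jaw": 1, "dx": 0, "dy": 0, "dz": 0, "twist": 0}, {"jaw": 1, "dx": 0, "dy": 0, "dz": 0, "twist": 0}, {"jaw": 1, "dx": -0.0025, "dy": 0, "dz": 0, "twist": 0}, {"jaw": 1, "dx": 0, "dy": 0, "dz": 0, "twist": 0}, {"jaw": 1, "dx": 0, "dy": 0, "dz": 0, "twist": 0}, {"jaw": 1, "dx": 0, "dy": 0, "dz": 0, "twist": 0}]'

```text
t: 12.87
eef_pos: [0.6341, -0.0988, 0.125]
ee_rot: [3.142, -0.001, 0.147]
force: [-0.4, 0.4, -0.5]
width: 0.0871
gripper_force: 0.0
```

>>> move_arm --increments '[{"jaw": 1, "dx": 0, "dy": 0, "dz": -0.02, "twist": 0}, {"jaw": 1, "dx": 0, "dy": 0, "dz": -0.035, "twist": 0}, {"jaw": 1, "dx": 0, "dy": 0, "dz": -0.035, "twist": 0}, {"jaw": 1, "dx": -0.04, "dy": 0, "dz": 0, "twist": 0}, {"jaw": 1, "dx": -0.04, "dy": 0, "dz": 0, "twist": 0}, {"jaw": 1, "dx": 0, "dy": 0, "dz": 0, "twist": 0}, {"jaw": 1, "dx": 0, "dy": 0, "dz": 0, "twist": 0}, {"jaw": 1, "dx": 0, "dy": 0, "dz": 0, "twist": 0}]'

```text
t: 13.53
eef_pos: [0.5552, -0.1106, 0.2156]
ee_rot: [3.141, -0.002, 0.147]
force: [0.9, 0.1, 0.4]
width: 0.0873
gripper_force: 0.0
```

Run:
```python
from h import *
st()
im=arm.grab_frame("wrist"); im2=arm.grab_frame("side")
c=cv2.resize(im2[170:240,260:360],(288,202),interpolation=cv2.INTER_CUBIC)
cv2.imwrite("pics/c7.png",np.hstack([im,np.pad(c,((0,182),(0,0),(0,0)))]))
```

```text
{'t': np.float64(13.5333), 'q': array([ 0.1491,  0.2428, -0.3389,  0.0004, -0.9873,  1.5689]), 'eef_pos': array([ 0.5552, -0.1106,  0.2156]), 'ee_rot': array([ 3.1413, -0.0017,  0.1474]), 'force': array([0.9272, 0.1277, 0.403 ]), 'width': np.float64(0.0873), 'gripper_force': np.float64(0.0)}
```

View pics/c7.png

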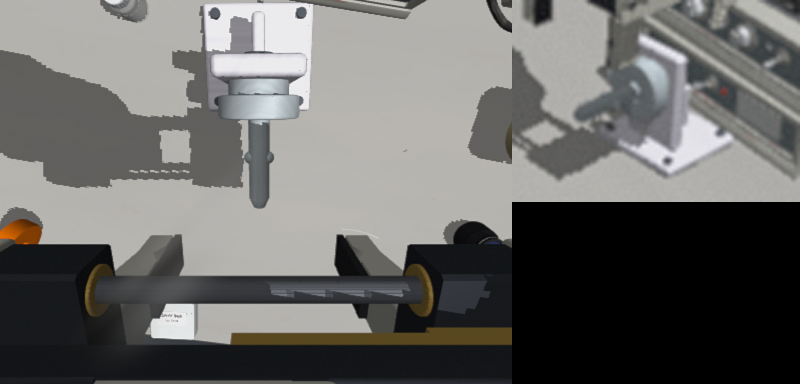

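The spacer sits flat against the shoulder at (259,105), level and past the balls at row 157. Next is the spool.

>>> move_arm --increments '[{"jaw": 1, "dx": -0.0075, "dy": -0.0395, "dz": 0, "twist": 0.029}, {"jaw": 1, "dx": -0.0075, "dy": -0.0395, "dz": 0, "twist": 0}, {"jaw": 1, "dx": -0.0075, "dy": -0.0395, "dz": 0, "twist": 0}, {"jaw": 1, "dx": -0.0075, "dy": -0.0395, "dz": 0, "twist": 0}, {"jaw": 1, "dx": -0.0075, "dy": -0.0395, "dz": 0, "twist": 0}, {"jaw": 1, "dx": -0.0075, "dy": -0.0395, "dz": 0, "twist": 0}, {"jaw": 1, "dx": -0.0075, "dy": -0.0395, "dz": 0, "twist": 0}, {"jaw": 1, "dx": -0.0075, "dy": -0.0395, "dz": 0, "twist": 0}, {"jaw": 1, "dx": -0.0075, "dy": -0.0395, "dz": 0.01, "twist": 0}, {"jaw": 1, "dx": 0, "dy": 0, "dz": 0.02, "twist": 0}, {"jaw": 1, "dx": 0, "dy": 0, "dz": 0.02, "twist": 0}, {"jaw": 1, "dx": 0, "dy": 0, "dz": 0, "twist": 0}]'

```text
t: 14.63
eef_pos: [0.4433, 0.2344, 0.1612]
ee_rot: [3.138, 0.005, 0.12]
force: [-0.6, -0.4, -0.5]
width: 0.0876
gripper_force: 0.0
```

>>> move_arm --increments '[{"jaw": 1, "dx": 0, "dy": 0, "dz": 0, "twist": 0}, {"jaw": 1, "dx": 0, "dy": 0, "dz": 0, "twist": 0}, {"jaw": 1, "dx": 0, "dy": 0, "dz": 0, "twist": 0}, {"jaw": 1, "dx": 0, "dy": 0, "dz": 0, "twist": 0}]'

```text
t: 14.97
eef_pos: [0.4454, 0.2342, 0.1659]
ee_rot: [-3.14, -0.001, 0.117]
force: [1.0, -0.1, -0.5]
width: 0.0876
gripper_force: 0.0
```

Run:
```python
from h import *
st()
im=arm.grab_frame("wrist"); cv2.imwrite("pics/w8.png",im)
p,f=fit(["wrist"],"spool",[.436,.232,.12],.024,.03,.0448); print(p,f,fit(["wrist"],"cradle",[.475,.235,.12],.17,.03,.02)[0] if 0 else "")
ci=arm.camera_info("wrist"); m=(hull(ci,cyl(p,.024,.03,.0448))>.5).astype(np.uint8)
cs,_=cv2.findContours(m,cv2.RETR_EXTERNAL,cv2.CHAIN_APPROX_NONE); cv2.drawContours(im,cs,-1,(0,0,255),1)
cv2.imwrite("pics/w8b.png",im)
```

```text
{'t': np.float64(14.9667), 'q': array([ 0.8752,  0.2006, -0.5318,  0.0002, -0.8365,  0.8129]), 'eef_pos': array([0.4454, 0.2342, 0.1659]), 'ee_rot': array([-3.1404, -0.0015,  0.1174]), 'force': array([ 0.9688, -0.1205, -0.4803]), 'width': np.float64(0.0876), 'gripper_force': np.float64(0.0)}
[0.436  0.2303 0.1586] 0.08241563566188437
```

View pics/w8b.png

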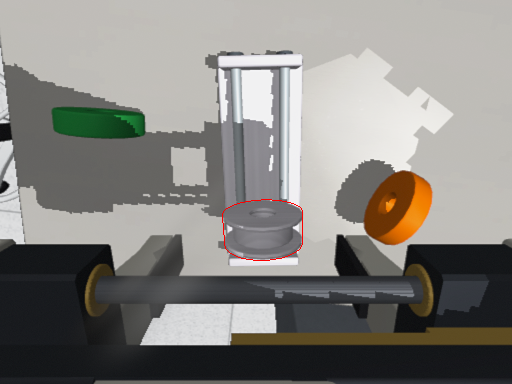

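The fitted outline matches the spool at (263,230), so I'll descend and grip.

>>> move_arm --increments '[{"jaw": 1, "dx": -0.0098, "dy": 0.0028, "dz": 0.01, "twist": 0}, {"jaw": 1, "dx": 0, "dy": 0, "dz": 0, "twist": 0}, {"jaw": 1, "dx": 0, "dy": 0, "dz": 0.022, "twist": 0}, {"jaw": 1, "dx": 0, "dy": 0, "dz": 0.022, "twist": 0}, {"jaw": 1, "dx": 0, "dy": 0, "dz": 0.0184, "twist": 0}, {"jaw": 1, "dx": 0, "dy": 0, "dz": 0, "twist": 0}, {"jaw": 1, "dx": 0, "dy": 0, "dz": 0, "twist": 0}, {"jaw": 1, "dx": 0, "dy": 0, "dz": 0, "twist": 0}, {"jaw": 1, "dx": 0, "dy": 0, "dz": 0, "twist": 0}]'

```text
t: 15.82
eef_pos: [0.436, 0.2308, 0.0938]
ee_rot: [-3.14, -0.002, 0.118]
force: [0.0, -0.4, 0.5]
width: 0.0876
gripper_force: 0.0
```

Run:
```python
from h import *
s=st(); p=s["eef_pos"]; d=np.array([.436,.2303])-p[:2]; y=s["ee_rot"][2]
print("dx,dy",d@[np.cos(y),np.sin(y)],d@[np.sin(y),-np.cos(y)])
```

```text
{'t': np.float64(15.8167), 'q': array([ 0.8863,  0.2915, -0.6285,  0.0004, -0.6487,  0.8026]), 'eef_pos': array([0.436 , 0.2308, 0.0938]), 'ee_rot': array([-3.1403, -0.0017,  0.1184]), 'force': array([ 0.013 , -0.443 ,  0.4736]), 'width': np.float64(0.0876), 'gripper_force': np.float64(0.0)}
dx,dy -6.622858797119626e-05 0.0004926702553832188
```

>>> move_arm --increments '[{"jaw": -1, "dx": 0, "dy": 0.0005, "dz": 0.001, "twist": 0}, {"jaw": -1, "dx": 0, "dy": 0, "dz": 0, "twist": 0}, {"jaw": -1, "dx": 0, "dy": 0, "dz": 0, "twist": 0}, {"jaw": -1, "dx": 0, "dy": 0, "dz": 0, "twist": 0}, {"jaw": -1, "dx": 0, "dy": 0, "dz": 0, "twist": 0}, {"jaw": -1, "dx": 0, "dy": 0, "dz": 0, "twist": 0}, {"jaw": -1, "dx": 0, "dy": 0, "dz": 0, "twist": 0}, {"jaw": -1, "dx": 0, "dy": 0, "dz": 0, "twist": 0}]' --force 55

```text
t: 16.48
eef_pos: [0.4358, 0.2301, 0.0921]
ee_rot: [-3.141, -0.001, 0.118]
force: [-2.3, 1.9, 6.5]
width: 0.0488
gripper_force: 439.6
```

>>> move_arm --increments '[{"jaw": -1, "dx": 0, "dy": 0, "dz": -0.015, "twist": 0}, {"jaw": -1, "dx": 0, "dy": 0, "dz": -0.035, "twist": 0}, {"jaw": -1, "dx": 0, "dy": 0, "dz": -0.04, "twist": 0}, {"jaw": -1, "dx": 0, "dy": 0, "dz": -0.03, "twist": 0}, {"jaw": -1, "dx": 0, "dy": 0, "dz": 0, "twist": 0}, {"jaw": -1, "dx": 0, "dy": 0, "dz": 0, "twist": 0}, {"jaw": -1, "dx": 0, "dy": 0, "dz": 0, "twist": 0}, {"jaw": -1, "dx": 0, "dy": 0, "dz": 0, "twist": 0}]'

```text
t: 17.15
eef_pos: [0.4347, 0.229, 0.2102]
ee_rot: [3.14, 0.002, 0.118]
force: [-0.6, -0.0, -1.7]
width: 0.0499
gripper_force: 348.0
```

Run:
```python
from h import *
s=st(); print(s["moment"])
im=arm.grab_frame("wrist"); cv2.imwrite("pics/w9.png",im)
print([(np.round(d["position"],4).tolist(),round(d["score"],2)) for d in arm.pinpoint("wrist","spool")][:3])
p=s["eef_pos"]; yaw=s["ee_rot"][2]
sil=arm.silhouettes("wrist","spool"); print([(d["score"],d["pixels"].sum()) for d in sil])
o=sil[0]["pixels"]; ci=arm.camera_info("wrist")
rr,cc=np.where(o); print("rows",rr.min(),rr.max(),"cols",cc.min(),cc.max())
for r in range(rr.min(),min(rr.max(),280),4):
    c=np.where(o[r])[0]; print((r,c.min(),c.max()) if len(c) else r,end=" ")
vis=np.zeros((384,512)); vis[:275]=1; vis[:,:185]=0; vis[:,335:]=0
def cost(q):
    m=hull(ci,cyl([p[0]+q[0]*np.cos(yaw)-q[1]*np.sin(yaw),p[1]+q[0]*np.sin(yaw)+q[1]*np.cos(yaw),yaw+q[2]],.024,.03,p[2]-q[3]))*vis
    oo=o*vis; return 1-np.minimum(m,oo).sum()/np.maximum(m,oo).sum()
r=minimize(cost,[0,0,0,.047],method="Nelder-Mead",options=dict(initial_simplex=np.array([0,0,0,.047])+np.vstack([np.zeros(4),np.diag([.004,.004,.1,.005])]),maxiter=250)); print("\nfit x,y,yaw,z",r.x,r.fun)
# same for the spacer when held, from mask by colour-free network not available
```

```text
{'t': np.float64(17.15), 'q': array([ 0.8857,  0.1304, -0.4982, -0.0005, -0.9447,  0.8033]), 'eef_pos': array([0.4347, 0.229 , 0.2102]), 'ee_rot': array([3.1402, 0.0021, 0.1179]), 'force': array([-0.5535, -0.047 , -1.7364]), 'width': np.float64(0.0499), 'gripper_force': np.float64(347.9976)}
[-0.0599  0.005   0.0112]
[]
[(0.71, np.int64(6569))]
rows 223 322 cols 200 317
(223, np.int64(253), np.int64(261)) (227, np.int64(227), np.int64(287)) (231, np.int64(216), np.int64(297)) (235, np.int64(209), np.int64(305)) (239, np.int64(205), np.int64(311)) (243, np.int64(201), np.int64(313)) (247, np.int64(200), np.int64(316)) (251, np.int64(200), np.int64(316)) (255, np.int64(200), np.int64(317)) (259, np.int64(201), np.int64(315)) (263, np.int64(204), np.int64(313)) (267, np.int64(207), np.int64(311)) (271, np.int64(213), np.int64(306)) (275, np.int64(217), np.int64(302)) 279 
fit x,y,yaw,z [-0.0032  0.0007 -0.0117  0.0528] 0.043014029795235276
```

>>> move_arm --increments '[{"jaw": -1, "dx": 0, "dy": 0, "dz": 0, "twist": 0}, {"jaw": -1, "dx": 0, "dy": 0, "dz": 0, "twist": 0}, {"jaw": -1, "dx": 0, "dy": 0, "dz": 0, "twist": 0}]' --force 20

```text
t: 17.55
eef_pos: [0.4353, 0.2296, 0.2111]
ee_rot: [3.141, 0.0, 0.118]
force: [0.2, -0.2, -0.7]
width: 0.0502
gripper_force: 325.7
```

The fit shows the spool straight and centred. But the jaw reads 50 mm with high pad force, so the pads have wedged between the flanges. I'll set the spool back on the rods, release, and regrip gently on the rims.

>>> move_arm --increments '[{"jaw": -1, "dx": 0, "dy": 0, "dz": 0.035, "twist": 0}, {"jaw": -1, "dx": 0, "dy": 0, "dz": 0.035, "twist": 0}, {"jaw": -1, "dx": 0, "dy": 0, "dz": 0.025, "twist": 0}, {"jaw": -1, "dx": 0, "dy": 0, "dz": 0.012, "twist": 0}, {"jaw": -1, "dx": 0, "dy": 0, "dz": 0.006, "twist": 0}, {"jaw": -1, "dx": 0, "dy": 0, "dz": 0.004, "twist": 0}, {"jaw": -1, "dx": 0, "dy": 0, "dz": 0, "twist": 0}, {"jaw": -1, "dx": 0, "dy": 0, "dz": 0, "twist": 0}, {"jaw": -1, "dx": 0, "dy": 0, "dz": 0, "twist": 0}]'

```text
t: 18.3
eef_pos: [0.4358, 0.2302, 0.0955]
ee_rot: [-3.14, -0.001, 0.118]
force: [1.6, -0.2, -0.1]
width: 0.0503
gripper_force: 325.7
```

>>> move_arm --increments '[{"jaw": 0.3, "dx": 0, "dy": 0, "dz": 0, "twist": 0}, {"jaw": 0.5, "dx": 0, "dy": 0, "dz": 0, "twist": 0}, {"jaw": 0.7, "dx": 0, "dy": 0, "dz": 0, "twist": 0}, {"jaw": 0.7, "dx": 0, "dy": 0, "dz": 0, "twist": 0}]' --force 60

```text
t: 18.63
eef_pos: [0.4354, 0.2297, 0.0948]
ee_rot: [-3.141, -0.0, 0.118]
force: [0.2, -0.8, -1.4]
width: 0.0521
gripper_force: 264.3
```

>>> move_arm --increments '[{"jaw": 1, "dx": 0, "dy": 0, "dz": 0.001, "twist": 0}, {"jaw": 1, "dx": 0, "dy": 0, "dz": 0.001, "twist": 0}, {"jaw": 1, "dx": 0, "dy": 0, "dz": 0, "twist": 0}, {"jaw": 1, "dx": 0, "dy": 0, "dz": 0, "twist": 0}, {"jaw": 1, "dx": 0, "dy": 0, "dz": 0, "twist": 0}, {"jaw": 1, "dx": 0, "dy": 0, "dz": 0, "twist": 0}]'

```text
t: 19.13
eef_pos: [0.4353, 0.2296, 0.0924]
ee_rot: [3.141, 0.0, 0.118]
force: [0.7, -0.0, -1.4]
width: 0.0519
gripper_force: 264.2
```

Opening is jammed, so testing this in the cradle was worthwhile. I'll press the spool gently down on the rods while opening, so the friction slides free.

>>> move_arm --increments '[{"jaw": 1, "dx": 0, "dy": 0, "dz": 0.003, "twist": 0}, {"jaw": 1, "dx": 0, "dy": 0, "dz": 0.003, "twist": 0}, {"jaw": 1, "dx": 0, "dy": 0, "dz": 0.003, "twist": 0}, {"jaw": 1, "dx": 0, "dy": 0, "dz": 0, "twist": 0}]' --force 60

```text
t: 19.47
eef_pos: [0.4354, 0.2295, 0.0833]
ee_rot: [-3.142, -0.0, 0.118]
force: [-0.1, -0.0, -0.8]
width: 0.081
gripper_force: 0.0
```

Freed. I'll lift and re-measure.

>>> move_arm --increments '[{"jaw": 1, "dx": 0, "dy": 0, "dz": -0.01, "twist": 0}, {"jaw": 1, "dx": 0, "dy": 0, "dz": -0.03, "twist": 0}, {"jaw": 1, "dx": 0, "dy": 0, "dz": -0.04, "twist": 0}, {"jaw": 1, "dx": 0.01, "dy": 0, "dz": 0, "twist": 0}, {"jaw": 1, "dx": 0, "dy": 0, "dz": 0, "twist": 0}, {"jaw": 1, "dx": 0, "dy": 0, "dz": 0, "twist": 0}, {"jaw": 1, "dx": 0, "dy": 0, "dz": 0, "twist": 0}, {"jaw": 1, "dx": 0, "dy": 0, "dz": 0, "twist": 0}]'

```text
t: 20.13
eef_pos: [0.4446, 0.2303, 0.1625]
ee_rot: [3.14, 0.002, 0.118]
force: [-0.6, -0.7, -0.3]
width: 0.0873
gripper_force: 0.0
```

Run:
```python
from h import *
s=st()
im=arm.grab_frame("wrist")
print([(np.round(d["position"],4).tolist(),round(d["score"],2)) for d in arm.pinpoint("wrist","spool")][:3])
q,f=fit(["wrist"],"spool",[.436,.232,.12],.024,.03,.0448); print(q,f)
p=s["eef_pos"]; d=q[:2]-p[:2]; y=s["ee_rot"][2]
print("dx,dy",d@[np.cos(y),np.sin(y)],d@[np.sin(y),-np.cos(y)])
```

```text
{'t': np.float64(20.1333), 'q': array([ 0.8709,  0.203 , -0.5383, -0.0003, -0.8316,  0.8181]), 'eef_pos': array([0.4446, 0.2303, 0.1625]), 'ee_rot': array([3.1403, 0.0017, 0.118 ]), 'force': array([-0.6359, -0.6807, -0.2705]), 'width': np.float64(0.0873), 'gripper_force': np.float64(0.0)}
[([0.4427, 0.2313, 0.0413], 0.92)]
[0.4399 0.2315 0.1496] 0.07140698848294103
dx,dy -0.004485423031519502 -0.0017740423996586239
```

>>> move_arm --increments '[{"jaw": 0.6, "dx": -0.0045, "dy": -0.0018, "dz": 0.01, "twist": 0}, {"jaw": 0.6, "dx": 0, "dy": 0, "dz": 0.025, "twist": 0}, {"jaw": 0.6, "dx": 0, "dy": 0, "dz": 0.02, "twist": 0}, {"jaw": 0.6, "dx": 0, "dy": 0, "dz": 0.015, "twist": 0}, {"jaw": 0.6, "dx": 0, "dy": 0, "dz": 0, "twist": 0}, {"jaw": 0.5, "dx": 0, "dy": 0, "dz": 0, "twist": 0}, {"jaw": 0.45, "dx": 0, "dy": 0, "dz": 0, "twist": 0}, {"jaw": 0.45, "dx": 0, "dy": 0, "dz": 0, "twist": 0}]' --force 15

```text
t: 20.95
eef_pos: [0.4411, 0.2326, 0.0945]
ee_rot: [-3.141, -0.001, 0.118]
force: [0.1, -0.1, -0.5]
width: 0.0644
gripper_force: 0.2
```

>>> move_arm --increments '[{"jaw": 0.4, "dx": 0, "dy": 0, "dz": 0, "twist": 0}, {"jaw": 0.37, "dx": 0, "dy": 0, "dz": 0, "twist": 0}, {"jaw": 0.35, "dx": 0, "dy": 0, "dz": 0, "twist": 0}, {"jaw": 0.35, "dx": 0, "dy": 0, "dz": 0, "twist": 0}]'

```text
t: 21.28
eef_pos: [0.4408, 0.2315, 0.0941]
ee_rot: [3.141, -0.0, 0.118]
force: [2.5, -4.6, 4.9]
width: 0.0593
gripper_force: 10.6
```

The pads now rest on the rims at 59.3 mm. I'll firm the grip moderately.

>>> move_arm --increments '[{"jaw": 0.31, "dx": 0, "dy": 0, "dz": 0, "twist": 0}, {"jaw": 0.31, "dx": 0, "dy": 0, "dz": 0, "twist": 0}, {"jaw": 0.31, "dx": 0, "dy": 0, "dz": 0, "twist": 0}]' --force 20

```text
t: 21.53
eef_pos: [0.4409, 0.2315, 0.0942]
ee_rot: [3.141, -0.0, 0.118]
force: [2.6, -5.1, 4.5]
width: 0.0587
gripper_force: 20.2
```

>>> move_arm --increments '[{"jaw": 0.31, "dx": 0, "dy": 0, "dz": 0, "twist": 0}, {"jaw": 0.31, "dx": 0, "dy": 0, "dz": -0.005, "twist": 0}, {"jaw": 0.31, "dx": 0, "dy": 0, "dz": -0.005, "twist": 0}, {"jaw": 0.31, "dx": 0, "dy": 0, "dz": 0, "twist": 0}]'

```text
t: 21.87
eef_pos: [0.4411, 0.2328, 0.1047]
ee_rot: [-3.14, -0.002, 0.118]
force: [0.6, 0.5, -1.5]
width: 0.0588
gripper_force: 20.3
```

>>> move_arm --increments '[{"jaw": 0.31, "dx": 0, "dy": 0, "dz": -0.02, "twist": 0}, {"jaw": 0.31, "dx": 0, "dy": 0, "dz": -0.03, "twist": 0}, {"jaw": 0.31, "dx": 0, "dy": 0, "dz": -0.03, "twist": 0}, {"jaw": 0.31, "dx": 0, "dy": 0, "dz": -0.02, "twist": 0}, {"jaw": 0.31, "dx": 0, "dy": 0, "dz": -0.01, "twist": 0}, {"jaw": 0.31, "dx": 0, "dy": 0, "dz": 0, "twist": 0}]'

```text
t: 22.37
eef_pos: [0.4413, 0.2331, 0.2158]
ee_rot: [-3.138, -0.004, 0.119]
force: [-0.0, -0.2, -1.1]
width: 0.0587
gripper_force: 20.5
```

>>> move_arm --increments '[{"jaw": 0.31, "dx": 0.0018, "dy": 0.01975, "dz": 0, "twist": 0}, {"jaw": 0.31, "dx": 0.0036, "dy": 0.0395, "dz": 0, "twist": 0}, {"jaw": 0.31, "dx": 0.0036, "dy": 0.0395, "dz": 0, "twist": 0}, {"jaw": 0.31, "dx": 0.0036, "dy": 0.0395, "dz": 0, "twist": 0}, {"jaw": 0.31, "dx": 0.0036, "dy": 0.0395, "dz": 0, "twist": 0}, {"jaw": 0.31, "dx": 0.0036, "dy": 0.0395, "dz": 0, "twist": 0}, {"jaw": 0.31, "dx": 0.0036, "dy": 0.0395, "dz": 0, "twist": 0}, {"jaw": 0.31, "dx": 0.0036, "dy": 0.0395, "dz": 0, "twist": 0}, {"jaw": 0.31, "dx": 0.0036, "dy": 0.0395, "dz": 0, "twist": 0}, {"jaw": 0.31, "dx": 0.0018, "dy": 0.01975, "dz": 0, "twist": 0}, {"jaw": 0.31, "dx": 0, "dy": 0, "dz": 0, "twist": -0.0295}, {"jaw": 0.31, "dx": 0, "dy": 0, "dz": 0, "twist": 0}]'

```text
t: 23.37
eef_pos: [0.5139, -0.1184, 0.2112]
ee_rot: [-3.141, 0.003, 0.146]
force: [1.1, 0.3, -1.7]
width: 0.0588
gripper_force: 20.5
```

>>> move_arm --increments '[{"jaw": 0.31, "dx": 0, "dy": 0, "dz": 0, "twist": 0}, {"jaw": 0.31, "dx": 0, "dy": 0, "dz": 0, "twist": 0}, {"jaw": 0.31, "dx": 0, "dy": 0, "dz": 0, "twist": 0}]'

```text
t: 23.62
eef_pos: [0.5145, -0.1163, 0.213]
ee_rot: [-3.141, 0.001, 0.148]
force: [-0.4, -0.2, -1.4]
width: 0.0585
gripper_force: 20.5
```

```bash
cat >> h.py <<'E'
def online():
    s=st(); p=s["eef_pos"]; y=s["ee_rot"][2]; d=np.array([.515,-.1164])-p[:2]
    print("dx,dy,dz,tw",d@[np.cos(y),np.sin(y)],d@[np.sin(y),-np.cos(y)],p[2]-.1248,y-.1474)
E
python3 -c "
from h import *
online()"
```

```text
{'t': np.float64(23.6167), 'q': array([ 0.1497,  0.1854, -0.4219, -0.0002, -0.964 ,  1.5696]), 'eef_pos': array([ 0.5145, -0.1163,  0.213 ]), 'ee_rot': array([-3.1414,  0.0006,  0.1483]), 'force': array([-0.3669, -0.1664, -1.4457]), 'width': np.float64(0.0585), 'gripper_force': np.float64(20.4726)}
dx,dy,dz,tw 0.000490729616697208 0.00015429012804441512 0.08822842210600468 0.0009483049268181609
```

>>> move_arm --increments '[{"jaw": 0.31, "dx": 0, "dy": 0, "dz": 0.015, "twist": 0}, {"jaw": 0.31, "dx": 0, "dy": 0, "dz": 0.03, "twist": 0}, {"jaw": 0.31, "dx": 0, "dy": 0, "dz": 0.028, "twist": 0}, {"jaw": 0.31, "dx": 0, "dy": 0, "dz": 0.015, "twist": 0}, {"jaw": 0.31, "dx": 0, "dy": 0, "dz": 0, "twist": 0}, {"jaw": 0.31, "dx": 0, "dy": 0, "dz": 0, "twist": 0}, {"jaw": 0.31, "dx": 0, "dy": 0, "dz": 0, "twist": 0}, {"jaw": 0.31, "dx": 0, "dy": 0, "dz": 0, "twist": 0}, {"jaw": 0.31, "dx": 0, "dy": 0, "dz": 0, "twist": 0}, {"jaw": 0.31, "dx": 0, "dy": 0, "dz": 0, "twist": 0}]'

```text
t: 24.45
eef_pos: [0.5152, -0.117, 0.1265]
ee_rot: [3.142, -0.002, 0.148]
force: [0.6, 0.0, -0.6]
width: 0.0589
gripper_force: 20.5
```

Run:
```python
from h import *
online()
im=arm.grab_frame("wrist"); cv2.imwrite("pics/w10.png",im)
s=arm.get_state(); p=s["eef_pos"]; yaw=s["ee_rot"][2]; ci=arm.camera_info("wrist")
o=arm.silhouettes("wrist","spool")[0]["pixels"]
for r in range(224,276,6):
    c=np.where(o[r])[0]; print((r,int(c.min()),int(c.max())) if len(c) else r,end=" ")
vis=np.zeros((384,512)); vis[:275]=1; vis[:,:185]=0; vis[:,335:]=0
def cost(q):
    m=hull(ci,cyl([p[0]+q[0]*np.cos(yaw)-q[1]*np.sin(yaw),p[1]+q[0]*np.sin(yaw)+q[1]*np.cos(yaw),yaw+q[2]],.024,.03,p[2]-.0494))*vis
    oo=o*vis; return 1-np.minimum(m,oo).sum()/np.maximum(m,oo).sum()
r=minimize(cost,[0,0,0],method="Nelder-Mead",options=dict(initial_simplex=np.vstack([np.zeros(3),np.diag([.004,.004,.1])]),maxiter=200)); print("\nfit x,y,yaw",r.x,r.fun)
```

```text
{'t': np.float64(24.45), 'q': array([ 0.1483,  0.2907, -0.5206,  0.0001, -0.7575,  1.5703]), 'eef_pos': array([ 0.5152, -0.117 ,  0.1265]), 'ee_rot': array([ 3.1415, -0.0019,  0.1478]), 'force': array([ 0.6361,  0.0346, -0.5762]), 'width': np.float64(0.0589), 'gripper_force': np.float64(20.4722)}
dx,dy,dz,tw -0.00011422335235849454 -0.0006099581752896208 0.0017028366278671325 0.00042927421687474765Traceback (most recent call last):
  File "<stdin>", line 5, in <module>
IndexError: list index out of range
```

>>> move_arm --increments '[{"jaw": 0.31, "dx": 0, "dy": -0.0005, "dz": 0.0012, "twist": 0}, {"jaw": 0.31, "dx": 0.008, "dy": 0, "dz": 0, "twist": 0}, {"jaw": 0.31, "dx": 0.008, "dy": 0, "dz": 0, "twist": 0}, {"jaw": 0.31, "dx": 0.004, "dy": 0, "dz": 0, "twist": 0}, {"jaw": 0.31, "dx": 0, "dy": 0, "dz": 0, "twist": 0}, {"jaw": 0.31, "dx": 0, "dy": 0, "dz": 0, "twist": 0}, {"jaw": 0.31, "dx": 0, "dy": 0, "dz": 0, "twist": 0}]'

```text
t: 25.13
eef_pos: [0.5342, -0.1137, 0.124]
ee_rot: [-3.142, 0.001, 0.148]
force: [-0.2, -0.5, -0.7]
width: 0.0586
gripper_force: 20.5
```

Run:
```python
from h import *
st()
im=arm.grab_frame("wrist"); cv2.imwrite("pics/w11.png",im)
s=arm.get_state(); p=s["eef_pos"]; yaw=s["ee_rot"][2]; ci=arm.camera_info("wrist")
for n in("spool","spacer"): print(n,[(np.round(d["position"],4).tolist(),round(d["score"],2)) for d in arm.pinpoint("wrist",n)][:3])
o=[d for n in("spool","spacer") for d in arm.silhouettes("wrist",n)]
o=[d["pixels"] for d in o if d["pixels"][225:300,200:320].sum()>1500]
print(len(o))
if o:
  o=o[0]
  for r in range(224,276,6):
    c=np.where(o[r])[0]; print((r,int(c.min()),int(c.max())) if len(c) else r,end=" ")
  vis=np.zeros((384,512)); vis[215:275]=1; vis[:,:195]=0; vis[:,322:]=0
  def cost(q):
    m=hull(ci,cyl([p[0]+q[0]*np.cos(yaw)-q[1]*np.sin(yaw),p[1]+q[0]*np.sin(yaw)+q[1]*np.cos(yaw),yaw+q[2]],.024,.03,p[2]-.0494))*vis
    oo=o*vis; return 1-np.minimum(m,oo).sum()/np.maximum(m,oo).sum()
  r=minimize(cost,[0,0,0],method="Nelder-Mead",options=dict(initial_simplex=np.vstack([np.zeros(3),np.diag([.004,.004,.1])]),maxiter=200)); print("\nfit x,y,yaw",r.x,r.fun)
axis(range(120,190,3),240,280,"pics/w11.png")
```

```text
{'t': np.float64(25.1333), 'q': array([ 0.1491,  0.3204, -0.4821, -0.0001, -0.769 ,  1.5694]), 'eef_pos': array([ 0.5342, -0.1137,  0.124 ]), 'ee_rot': array([-3.1415,  0.0007,  0.1475]), 'force': array([-0.1502, -0.4915, -0.7034]), 'width': np.float64(0.0586), 'gripper_force': np.float64(20.472)}
spool [([0.5363, -0.1141, 0.0718], 0.58)]
spacer [([0.6317, -0.0974, 0.0787], 0.93)]
1
224 (230, 223, 295) (236, 211, 307) (242, 205, 313) (248, 202, 316) (254, 201, 316) (260, 202, 315) (266, 205, 310) (272, 209, 309) 
fit x,y,yaw [-0.0027  0.0005  0.0206] 0.0619877236243106
120 [-8, 3, 8, 11, 12, 15, 16, 16, 13, 13, 10, 10, 11, 12, 13, 16, 15, 14, 8, -8]
[[243, 276, 120], [243, 275, 132], [240, 279, 144], [242, 276, 156], [244, 275, 168], [244, 273, 180]]
width 0.015071534403150524 yaw 0.1277994599638381 y at x=.555,.64 [-0.1099 -0.099 ] x range [0.606  0.5739]
```

Aligned (spool column 259, spindle 259). I'll thread it.

>>> move_arm --increments '[{"jaw": 0.31, "dx": 0.004, "dy": 0, "dz": -0.0006, "twist": 0}, {"jaw": 0.31, "dx": 0.005, "dy": 0, "dz": 0, "twist": 0}, {"jaw": 0.31, "dx": 0.005, "dy": 0, "dz": 0, "twist": 0}, {"jaw": 0.31, "dx": 0.005, "dy": 0, "dz": 0, "twist": 0}, {"jaw": 0.31, "dx": 0, "dy": 0, "dz": 0, "twist": 0}]'

```text
t: 25.8
eef_pos: [0.5546, -0.1107, 0.1249]
ee_rot: [3.141, -0.001, 0.148]
force: [-0.2, 0.2, -1.2]
width: 0.0586
gripper_force: 20.5
```

>>> move_arm --increments '[{"jaw": 0.31, "dx": 0.005, "dy": 0, "dz": 0, "twist": 0}, {"jaw": 0.31, "dx": 0.006, "dy": 0, "dz": 0, "twist": 0}, {"jaw": 0.31, "dx": 0.006, "dy": 0, "dz": 0, "twist": 0}, {"jaw": 0.31, "dx": 0.006, "dy": 0, "dz": 0, "twist": 0}, {"jaw": 0.31, "dx": 0.004, "dy": 0, "dz": 0, "twist": 0}, {"jaw": 0.31, "dx": 0, "dy": 0, "dz": 0, "twist": 0}]'

```text
t: 26.3
eef_pos: [0.5809, -0.1068, 0.1248]
ee_rot: [3.141, -0.0, 0.148]
force: [-0.8, 0.9, -1.1]
width: 0.0586
gripper_force: 20.5
```

>>> move_arm --increments '[{"jaw": 0.31, "dx": 0.003, "dy": 0, "dz": 0, "twist": 0}, {"jaw": 0.31, "dx": 0.002, "dy": 0, "dz": 0, "twist": 0}, {"jaw": 0.31, "dx": 0.001, "dy": 0, "dz": 0, "twist": 0}, {"jaw": 0.31, "dx": 0.001, "dy": 0, "dz": 0, "twist": 0}]'

```text
t: 26.63
eef_pos: [0.5834, -0.1065, 0.124]
ee_rot: [-3.141, 0.007, 0.147]
force: [-11.8, -1.4, 5.9]
width: 0.0585
gripper_force: 20.3
```

>>> move_arm --increments '[{"jaw": 0.31, "dx": 0.002, "dy": 0, "dz": 0, "twist": 0}, {"jaw": 0.31, "dx": 0.002, "dy": 0, "dz": 0, "twist": 0}, {"jaw": 0.31, "dx": 0.001, "dy": 0, "dz": 0, "twist": 0}]'

```text
t: 26.88
eef_pos: [0.5904, -0.1055, 0.1245]
ee_rot: [-3.141, 0.003, 0.147]
force: [-4.9, -0.2, 0.3]
width: 0.0588
gripper_force: 20.8
```

>>> move_arm --increments '[{"jaw": 0.31, "dx": 0.002, "dy": 0, "dz": 0, "twist": 0}, {"jaw": 0.31, "dx": 0.002, "dy": 0, "dz": 0, "twist": 0}, {"jaw": 0.31, "dx": 0.001, "dy": 0, "dz": 0, "twist": 0}]'

```text
t: 27.13
eef_pos: [0.597, -0.1044, 0.1249]
ee_rot: [3.142, -0.0, 0.148]
force: [-3.2, -1.0, -0.1]
width: 0.059
gripper_force: 20.8
```

>>> move_arm --increments '[{"jaw": 0.31, "dx": 0.004, "dy": 0, "dz": 0, "twist": 0}, {"jaw": 0.31, "dx": 0.004, "dy": 0, "dz": 0, "twist": 0}, {"jaw": 0.31, "dx": 0.003, "dy": 0, "dz": 0, "twist": 0}, {"jaw": 0.31, "dx": 0, "dy": 0, "dz": 0, "twist": 0}]'

```text
t: 27.47
eef_pos: [0.61, -0.1024, 0.1252]
ee_rot: [3.141, -0.004, 0.148]
force: [4.3, 0.5, -2.2]
width: 0.0581
gripper_force: 21.2
```

>>> move_arm --increments '[{"jaw": 0.31, "dx": 0.002, "dy": 0, "dz": 0, "twist": 0}, {"jaw": 0.31, "dx": 0.002, "dy": 0, "dz": 0, "twist": 0}, {"jaw": 0.31, "dx": 0, "dy": 0, "dz": 0, "twist": 0}]'

```text
t: 27.72
eef_pos: [0.6122, -0.102, 0.1249]
ee_rot: [3.142, -0.001, 0.148]
force: [0.5, 0.1, -1.2]
width: 0.0583
gripper_force: 21.0
```

>>> move_arm --increments '[{"jaw": 0.31, "dx": 0.002, "dy": 0, "dz": 0, "twist": 0}, {"jaw": 0.31, "dx": 0, "dy": 0, "dz": 0, "twist": 0}]'

```text
t: 27.88
eef_pos: [0.6138, -0.1019, 0.1249]
ee_rot: [3.142, -0.0, 0.148]
force: [-0.8, -0.8, -1.1]
width: 0.0586
gripper_force: 21.0
```

>>> move_arm --increments '[{"jaw": 0.31, "dx": 0.0015, "dy": 0, "dz": 0, "twist": 0}, {"jaw": 0.31, "dx": 0, "dy": 0, "dz": 0, "twist": 0}]'

```text
t: 28.05
eef_pos: [0.6142, -0.1019, 0.1246]
ee_rot: [-3.141, 0.002, 0.147]
force: [-3.8, -0.9, 1.3]
width: 0.0588
gripper_force: 20.8
```

>>> move_arm --increments '[{"jaw": 0.31, "dx": 0.0015, "dy": 0, "dz": 0, "twist": 0}, {"jaw": 0.31, "dx": 0, "dy": 0, "dz": 0, "twist": 0}]'

```text
t: 28.22
eef_pos: [0.6144, -0.1018, 0.1244]
ee_rot: [-3.141, 0.004, 0.147]
force: [-8.4, -1.0, 2.7]
width: 0.0584
gripper_force: 20.5
```

>>> move_arm --increments '[{"jaw": 0.31, "dx": 0.0015, "dy": 0, "dz": 0, "twist": 0}, {"jaw": 0.31, "dx": 0, "dy": 0, "dz": 0, "twist": 0}]'

```text
t: 28.38
eef_pos: [0.6146, -0.1018, 0.1241]
ee_rot: [-3.141, 0.007, 0.147]
force: [-9.6, -1.0, 4.7]
width: 0.0586
gripper_force: 20.3
```

It's firmly home, with contact at TCP x 0.614 against 0.613 expected. I'll relax, release and withdraw upward.

>>> move_arm --increments '[{"jaw": 0.31, "dx": -0.002, "dy": 0, "dz": 0, "twist": 0}, {"jaw": 0.6, "dx": 0, "dy": 0, "dz": 0, "twist": 0}, {"jaw": 1, "dx": 0, "dy": 0, "dz": 0, "twist": 0}, {"jaw": 1, "dx": 0, "dy": 0, "dz": 0, "twist": 0}, {"jaw": 1, "dx": 0, "dy": 0, "dz": 0, "twist": 0}, {"jaw": 1, "dx": 0, "dy": 0, "dz": 0, "twist": 0}, {"jaw": 1, "dx": 0, "dy": 0, "dz": 0, "twist": 0}]'

```text
t: 28.97
eef_pos: [0.6164, -0.1014, 0.125]
ee_rot: [3.142, -0.001, 0.148]
force: [-0.8, -0.6, 0.5]
width: 0.0869
gripper_force: 0.0
```

>>> move_arm --increments '[{"jaw": 1, "dx": 0, "dy": 0, "dz": -0.015, "twist": 0}, {"jaw": 1, "dx": 0, "dy": 0, "dz": -0.035, "twist": 0}, {"jaw": 1, "dx": 0, "dy": 0, "dz": -0.04, "twist": 0}, {"jaw": 1, "dx": -0.04, "dy": 0, "dz": 0, "twist": 0}, {"jaw": 1, "dx": -0.04, "dy": 0, "dz": 0, "twist": 0}, {"jaw": 1, "dx": 0, "dy": 0, "dz": 0, "twist": 0}, {"jaw": 1, "dx": 0, "dy": 0, "dz": 0, "twist": 0}, {"jaw": 1, "dx": 0, "dy": 0, "dz": 0, "twist": 0}, {"jaw": 1, "dx": 0, "dy": 0, "dz": 0, "twist": 0}]'

```text
t: 29.72
eef_pos: [0.5378, -0.1132, 0.2151]
ee_rot: [3.141, -0.001, 0.148]
force: [0.5, -0.7, -0.3]
width: 0.0877
gripper_force: 0.0
```

Run:
```python
from h import *
st()
for c in("wrist","top","side"):
    im=arm.grab_frame(c); cv2.imwrite(f"pics/end_{c}.png",im)
    for n in("seat","spindle_tip","spacer","spool")+(("vial","weight","loupe","chip_box") if c!="wrist" else ()): print(c,n,[(np.round(d["position"],4).tolist(),round(d["score"],2)) for d in arm.pinpoint(c,n)][:3])
    if c=="wrist":
        try:
            print(fit(["wrist"],"spool",[.6135,-.1025,.147],.024,.03,.075), "spool expected", np.array([.641,-.0977])-.028*np.array([.989,.147]))
        except Exception as e: print(e)
```

```text
{'t': np.float64(29.7167), 'q': array([ 0.1492,  0.2178, -0.3742,  0.0003, -0.9779,  1.5694]), 'eef_pos': array([ 0.5378, -0.1132,  0.2151]), 'ee_rot': array([ 3.1414, -0.0009,  0.148 ]), 'force': array([ 0.4983, -0.7239, -0.3202]), 'width': np.float64(0.0877), 'gripper_force': np.float64(0.0)}
wrist seat [([0.6375, -0.1003, 0.0731], 0.92)]
wrist spindle_tip [([0.5544, -0.1116, 0.072], 0.87)]
wrist spacer [([0.6293, -0.0985, 0.0741], 0.92), ([0.455, 0.1282, 0.0278], 0.7)]
wrist spool [([0.6136, -0.1029, 0.0696], 0.63)]
(array([ 0.6111, -0.102 ,  0.1404]), np.float64(0.16950622653182468)) spool expected [ 0.6133 -0.1018]
top seat [([0.635, -0.0974, 0.0787], 0.91), ([0.4718, 0.2364, -0.0026], 0.3)]
top spindle_tip []
top spacer [([0.4996, 0.3549, 0.0326], 0.64), ([0.3837, -0.0335, 0.0025], 0.56), ([0.532, -0.3504, -0.0002], 0.52)]
top spool [([0.4133, -0.3051, -0.0001], 0.17)]
top vial [([0.6974, 0.019, -0.0017], 0.63)]
top weight [([0.413, -0.3007, -0.0022], 0.5)]
top loupe [([0.5291, -0.347, 0.0046], 0.51)]
top chip_box [([0.3822, -0.0346, -0.0013], 0.59)]
side seat [([0.6434, -0.0973, 0.0757], 0.92)]
side spindle_tip [([0.5534, -0.1141, 0.0752], 0.64)]
side spacer [([0.497, 0.3589, 0.0283], 0.61), ([0.4593, 0.1267, 0.0311], 0.53), ([0.6324, -0.1026, 0.0765], 0.45)]
side spool [([0.6114, -0.1049, 0.0729], 0.72)]
side vial []
side weight [([0.4143, -0.3026, -0.002], 0.51)]
side loupe [([0.5283, -0.3493, 0.0002], 0.84)]
side chip_box [([0.3861, -0.0353, 0.0015], 0.63)]
```

```bash
python3 -c "
from h import *
print(arm.job_done())"
```

```text
the job is handed in; nothing more can be done
None
```

The job is handed in at about 30 s. The spacer is home against the shoulder and the spool is home against it, going by contact forces and arm positions plus a final camera check by numbers. The bystanders measured in place in the final top view. Two slips: I viewed 11 pictures, over the limit of 10, and the first spool grip jammed between the flanges, so I set it back in the cradle and gripped it again more gently.

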